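# Lock a tub into the labelling jig

## Robot

A 6-joint arm with a two-finger parallel gripper is mounted at the origin on the work surface. World frame = base frame: x ahead of the robot, y to its left, z up, the work surface at z = 0. Lengths are in m, angles in rad, forces in N, time in s.
With the tool pointing down it reaches from about 0.375 to 0.975 m from the base axis. Payload 3.8 kg.
Tool frame: the origin (TCP) lies at the very end of the fingers, on their centre line; the grasp point (between the pads) lies 19 mm behind it; z points along the fingers, y is the line along which they close (so a half turn about z gives the same grasp; the last joint's range is limited). The gripper opens to 85 mm and grips with 20 to 120 N. Pads are 22 mm wide; open, the fingers measure 114 mm over their backs; the gripper's body (76 mm by 85 mm) begins 54 mm behind the grasp point. The pads swing forward as they close: fully open they stand 13 mm farther back than shut.
Start: joints at [-1.333, 0.264, 1.604, -0, 1.274, -0.037], TCP at [0.183, -0.65, 0.231] pointing down, gripper open.
Joint ranges: [-2.63, 2.63], [-0.94, 2.18], [0.31, 2.57], [-1.31, 4.45], [0, 2.66], [-2.55, 2.55]. Speed limits (rad/s): [2.57, 2.57, 3.14, 3.14, 3.14, 3.14].

## Interface

Orientations are given as a rotation vector (axis times angle).
In Python, from workcell import bot gives the robot as it stands. The module is installed in compiled form; this text tells all that it offers.
- The arm moves only by the shell command python3 -m jog 'ROWS' [OPENING] [FORCE]. ROWS is a JSON object with one list for each field, all of the same length, 1 to 5, a row being the entries at one place: dx, dy, dz (the shift in m), turn (a turn about the tool's z in rad); each row shifts and turns the commanded pose from where the row before left it, along the tool's axes as they then stand; what a row does not reach is not made up. A row lasts 1/8 s, in which the tool goes at most 0.0625 m and 0.188 rad, less where a joint would pass 70% of its speed; a pose out of reach is approached as far as the arm can. OPENING is the opening from 0.0 (shut) to 1.0 (fully open), set as the command begins (- or left out keeps the last). The fingers move at their own pace and stop on an object; FORCE is the grip in N (left out, the last holds). Time passes only in rows, so rows that do not move let the fingers close. It prints the time, the measured TCP pose, the force, the opening and the grip force at its end. Input that does not fit is refused with a message, and nothing moves.
- bot.read_state(): the state, without advancing time (a new reading comes with each control period).
- bot.read_camera(name): name is "side" or "top"; returns the picture (400x640x3 uint8, red, green, blue); there is no depth.
- bot.camera_info(name): a dict with "intrinsics" (3x3 intrinsics, pixels), "extrinsics" (4x4, takes a point from camera to world coordinates). Camera axes: x right, y down, z forward; pixel columns grow to the right and rows downward; lengths in m; the calibration is good to about 2 mm. A picture is of the moment at which its call begins. camera_info takes no time and is no camera call.
- bot.finish_job(): hands the job in; it is judged then, once.
Trained networks look in the newest picture that a camera, given by its name, has taken for a name from the list of things; names that differ only in an ending like _2 or _b are one class to them, and where a whole thing is asked for, a point or a joint stands for the part that bears it (a point fixed in the world has none). Each returns a list of dicts, best first, with "conf" (0 to 1); they miss things now and then, are a little off and sometimes report something else, mostly with a low value. They report only what shows in the picture. A call takes as long as a camera call.
- bot.search_frame(camera, thing): "box" ([left, top, right, bottom] in pixels, round what is visible of it).
- bot.regions_of(camera, thing): "pixels" (400x640 bool, what is visible of it) and "box" ([left, top, right, bottom] in pixels, round what is visible of it).
- bot.spot_point(camera, thing): "pixel" ([row, column] in pixels: a listed point, or the origin of a listed thing).
The state is a dict: "time": time; "q": joint angles; "joint_vel": joint speeds; "joint_torque": joint torques, N m; "tool_pos": TCP position; "tcp_rot": TCP orientation; "wrist_force": force on the tool from outside, world axes, zero at the start; "torque": the same for the moment, N m; "width": opening from 0.0 (shut) to 1.0 (fully open); "grip_force": force on a finger pad.
Only numpy, scipy, OpenCV 4.12 (cv2) and the standard library are available. Lean on these libraries where they do the work, as an engineer would, in place of code of your own. Each camera call takes 0.05 s, during which the arm holds its last target. There are 200 camera calls.

## Task

Put the long narrow tub flat in the labelling jig, between the low side rails and close to the fence. Then pinch in the stop's two spring buttons, slide the stop towards the tub until both buttons pop out through the next pair of holes, so that its pad holds the tub against the fence, and let go. Set the tub down gently, do not force the stop against its buttons, and leave the other things on the table where they are.

Things in the scene. Friction and masses are not known exactly. Their poses are not given: they have to be found in the camera images.
- jig: The labelling jig, screwed to the table: white plastic board 130 (x) by 462 (y -215 to 247) by 10 mm. Origin: on the table, mid width; z up, y along the jig towards the fence. Near the -y end a steel block (y -205 to -185 mm, 44 wide, top z 70) holds a fixed inner tube along y; the stop's outer tube slides on it. The two spring buttons sit in the inner tube at y -60 and never move along the jig.
- fence (a point): Foot of the fence's face that looks at the stop: jig frame x 0, y 218, z 10 mm. The fence is an upright steel plate across the +y end of the jig, 100 mm wide, top at z 76.
- rails (a point): Where the tub's underside is centred when it stands against the fence: on the board midway between the two low steel side rails, jig x 0, y 148, z 10 mm. The rails are 4 mm thick, run along y from 83 to 213, stand 68 mm apart (inner faces), and rise 10 mm above the board.
- stop: The sliding end stop: steel plate 90 wide (x), 6 thick, 65 mm high; behind it (-y) a steel tube 30 mm square and 154 long, x -15 to 15, jig z 33 to 63. Slides along jig y only, about 3 N of friction. Origin: foot of the plate's face that looks at the fence, jig z 11; at the start it is locked with this face at jig y 1 and must come 41 to 67 mm nearer to the fence, to the next holes.
- pad_rest (a point): Face of the sprung pressure pad (white, 64 wide, 44 mm high) at rest, 40 mm in front of the stop's plate, jig z 41. It meets the tub, pushes it home against the fence and gives way up to 31 mm with 4 to 7 N. Next holes: a 14 mm hole in each side of the tube, in index plates set by hand in slots, 41 to 67 mm behind the buttons at the start (different each time, not measured).
- button_near: Spring button on the jig's -x side: 12 mm round metal pin, domed end 5.5 mm proud of the tube's side in a 14 mm hole. Origin: tip of the dome, jig x -20.5, y -60, z 48 mm when out. Presses in along +x: 2.5 N starts it, 4 N brings it flush (x -15). Either button standing out locks the stop. More than 10 N between a button and the stop would bend it.
- button_far: The same button on the +x side: dome tip at jig x 20.5, y -60, z 48 mm when out; presses in along -x. Tip to tip 41 mm, tube 30 mm. With both pinched flush, about 15 N along the tube makes the hole edges ride over the domes; then sliding takes 3 to 10 N, with the pad on the tub, until the next holes reach the domes, which pull the tube on a little and pop out, locking it.
- tub: The long narrow food tub, black with a white lid, about 350 g: 60 mm wide (its x), 140 mm long (its y), 52 mm high; the lid is the top 10 mm and overhangs the body by 2 mm all round. Origin: centre of its underside. Either end may face the fence.
- square_tub: A square tub of the same make, 105 by 105 by 52 mm; to be left alone. Origin: centre of its underside.
- round_pot: A round pot, 92 mm across, 60 mm high; to be left alone. Origin: centre of its underside.
- small_pot: A small round pot, 68 mm across, 45 mm high; to be left alone. Origin: centre of its underside.
- label_roll: A roll of labels lying flat, 90 mm across, 40 mm high; to be left alone. Origin: centre of its underside.
- marker: A marker pen lying down, 126 mm long, 16 mm thick; to be left alone. Origin: under its middle.
- tally: A steel hand tally counter, 42 mm across, 40 mm high; to be left alone. Origin: centre of its underside.
- scraper: A scraper with a white handle lying flat, 240 mm long; to be left alone. Origin: under its middle.

How it is judged:
By the outcome, as a careful person would: the job done as asked, in the order asked, and still so for the second after the job is handed in, with the robot touching nothing.
It also fails if it takes over 70 s, if anything falls off the work surface, if the arm or the gripper's body presses on something with over 40 N, if the wrist force passes 120 N, or if a joint passes its speed limit or range.

## Working session

There is one attempt and no reset: what is moved stays moved. The work goes in short steps, Python scripts to look and compute and a shell command to move; the robot and the scene stay as the last step left them, time stands still between calls to the robot, and variables do not carry over. Pictures are saved under pics/ and viewed, at most 10 in all, crops included, and the job is handed in when it is done.

```bash
mkdir -p pics; cat > h.py <<'E'
import numpy as np, cv2
from workcell import bot
from scipy.spatial.transform import Rotation as R
def proj(cam,P):
    i=bot.camera_info(cam);K=np.array(i["intrinsics"]);T=np.linalg.inv(np.array(i["extrinsics"]))
    p=(T[:3,:3]@np.atleast_2d(P).T).T+T[:3,3];p=p@K.T
    return p[:,:2]/p[:,2:]
def ray(cam,uv,z):
    i=bot.camera_info(cam);K=np.array(i["intrinsics"]);T=np.array(i["extrinsics"])
    d=T[:3,:3]@np.linalg.inv(K)@np.array([uv[0],uv[1],1.]);o=T[:3,3]
    return o+d*(z-o[2])/d[2]
def save(cam,name):
    im=bot.read_camera(cam);cv2.imwrite(f"pics/{name}.png",im[:,:,::-1]);return im
E
python3 - <<'E'
from h import *
for c in("top","side"):
    save(c,c+"0");i=bot.camera_info(c);print(c,np.round(i["intrinsics"],1).tolist(),np.round(i["extrinsics"],3).tolist())
    for t in["jig","stop","tub"]:
        for r in bot.search_frame(c,t)[:2]:print(t,"box",np.round(r["box"]),round(r["conf"],2))
    for t in["jig","fence","rails","stop","pad_rest","button_near","button_far","tub"]:
        for r in bot.spot_point(c,t)[:2]:print(t,"pt",np.round(r["pixel"],1),round(r["conf"],2))
s=bot.read_state();print(s["time"],s["tool_pos"],s["tcp_rot"],s["width"])
E
```

```text
top [[421.1, 0.0, 322.6], [0.0, 421.1, 200.4], [0.0, 0.0, 1.0]] [[-0.004, -0.999, 0.048, 0.549], [-1.0, 0.005, 0.014, -0.015], [-0.015, -0.048, -0.999, 1.154], [0.0, 0.0, 0.0, 1.0]]
jig box [242. 180. 418. 232.] 0.73
stop box [319. 187. 399. 220.] 0.63
stop box [241. 178. 415. 235.] 0.63
tub box [445. 203. 487. 254.] 0.87
jig pt [206.1 335.6] 0.55
fence pt [202.5 256.6] 0.61
fence pt [230.  461.1] 0.52
rails pt [204.8 280. ] 0.63
rails pt [159.9 304.2] 0.24
stop pt [204.4 334.1] 0.71
stop pt [202.7 280.7] 0.51
pad_rest pt [203.2 319.8] 0.69
pad_rest pt [207.7 333.6] 0.45
button_near pt [203.4 337.4] 0.47
button_far pt [229.9 461.7] 0.25
tub pt [229.6 460.7] 0.63
side [[377.7, 0.0, 319.0], [0.0, 377.7, 202.8], [0.0, 0.0, 1.0]] [[-0.924, -0.196, 0.328, 0.31], [-0.382, 0.46, -0.802, 0.762], [0.007, -0.866, -0.5, 0.531], [0.0, 0.0, 0.0, 1.0]]
jig box [263. 164. 382. 278.] 0.75
stop box [318. 174. 361. 220.] 0.83
tub box [369. 149. 414. 173.] 0.77
jig pt [219.4 335.4] 0.73
jig pt [215.2 332.9] 0.31
fence pt [260.8 294.7] 0.89
fence pt [215.2 332.9] 0.3
rails pt [244.1 311.6] 0.93
stop pt [216.  333.8] 0.8
pad_rest pt [214.5 326.1] 0.94
pad_rest pt [166.5 386.4] 0.42
button_near pt [248.  369.5] 0.66
button_near pt [370.5 296.1] 0.53
tub pt [167.5 386.6] 0.94
tub pt [188.1 290.4] 0.29
1.2 [ 0.18317853 -0.64966618  0.23127667] [-3.11195359e+00 -4.30389479e-01  2.38357401e-05] 1.002488010735101
```

```bash
python3 - <<'E'
import cv2
a=cv2.imread("pics/top0.png")[140:280,210:510];b=cv2.imread("pics/side0.png")[130:300,230:450]
cv2.imwrite("pics/top0c.png",cv2.resize(a,None,fx=2.66,fy=2.66,interpolation=3));cv2.imwrite("pics/side0c.png",cv2.resize(b,None,fx=3.5,fy=3.5,interpolation=3))
E
```

```text
(no output)
```

View pics/top0.png

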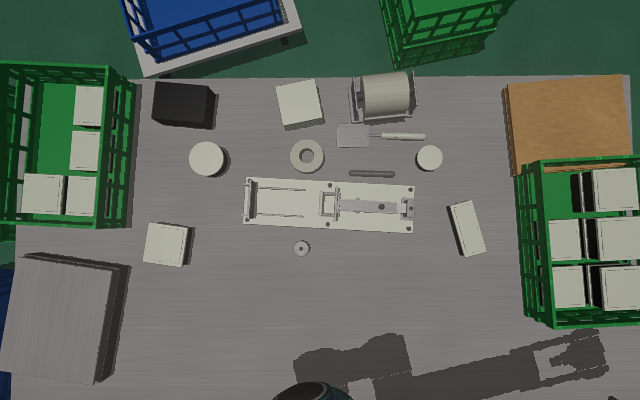

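View pics/top0c.png

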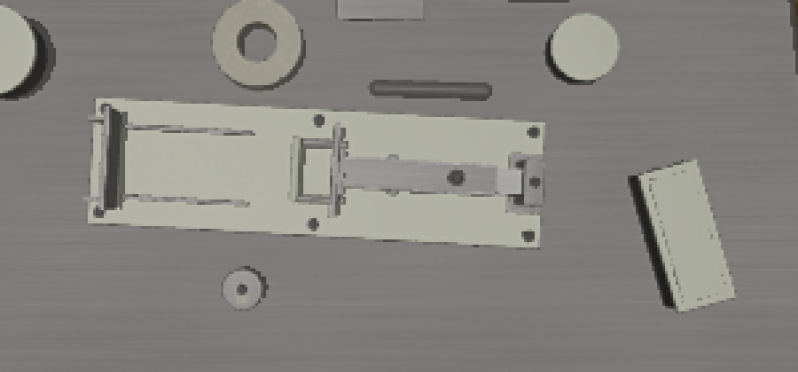

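View pics/side0c.png

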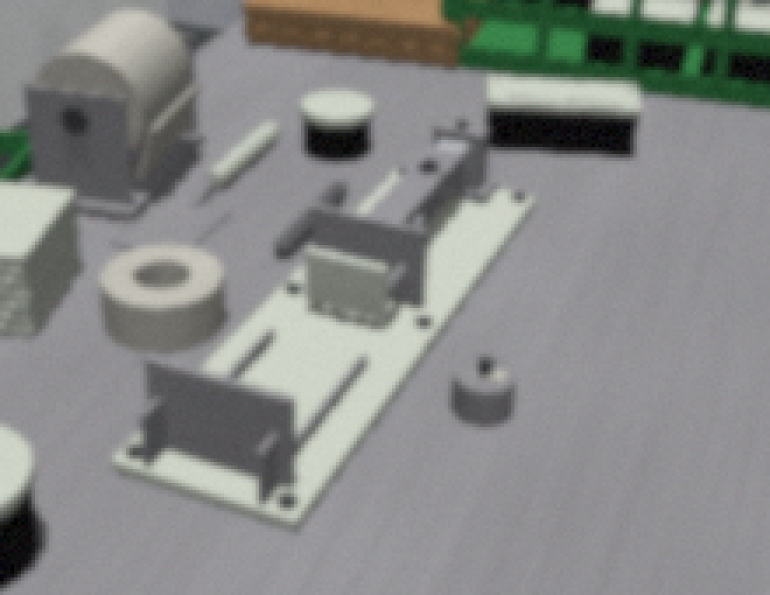

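Top view: the jig lies with its fence at the left (crop ~108,155) and its block at the right. The stop plate is at crop ~338,170, with button bumps at (391,157) and (391,190), and the tub lid is at crop (640,175)–(735,297). The side view agrees. Next I'll refine the jig and tub poses from the edges.

```bash
cat > fit.py <<'E'
from h import *
from scipy.optimize import least_squares
from scipy.ndimage import map_coordinates
def model(p,P):
    c,s=np.cos(p[2]),np.sin(p[2]);P=np.asarray(P,float)
    return np.c_[p[0]+c*P[:,0]-s*P[:,1],p[1]+s*P[:,0]+c*P[:,1],P[:,2]]
def fit(cam,im,corners,p,w=4,edges=None):
    g=cv2.GaussianBlur(cv2.cvtColor(im,cv2.COLOR_RGB2GRAY).astype(np.float32),(0,0),.7)
    C=np.array(corners,float);S=[];n=len(C)
    E=edges or [(i,(i+1)%n) for i in range(n)]
    for a,b in E: S+=[(C[a]*(1-t)+C[b]*t,C[b]-C[a]) for t in np.linspace(.06,.94,40)]
    A=np.array([s[0] for s in S]);D=np.array([s[1] for s in S])
    for it in range(6):
        uv=proj(cam,model(p,A));uv2=proj(cam,model(p,A+D*1e-3));t=uv2-uv;t/=np.linalg.norm(t,axis=1)[:,None]
        nn=np.c_[-t[:,1],t[:,0]];k=np.arange(-w,w+.01,.2)
        q=uv[:,None]+nn[:,None]*k[None,:,None]
        v=map_coordinates(g,[q[...,1],q[...,0]],order=1);gr=np.abs(np.gradient(v,axis=1))
        j=gr.argmax(1);ok=(gr.max(1)>.15*np.percentile(gr.max(1),90));tgt=uv+nn*k[j][:,None]
        f=lambda p:(((proj(cam,model(p,A))-tgt)*nn).sum(1))[ok]
        r=least_squares(f,p,loss="soft_l1",f_scale=.3);p=r.x;w=max(2,w-1)
    return p,np.median(np.abs(r.fun)),ok.mean()
JB=[(-.065,-.215,.01),(.065,-.215,.01),(.065,.247,.01),(-.065,.247,.01)]
def lid(h=.052,m=.0):return[(-.03-m,-.07-m,h),(.03+m,-.07-m,h),(.03+m,.07+m,h),(-.03-m,.07+m,h)]
E
python3 - <<'E'
from fit import *
f=lambda x,y,z:ray("top",(210+x/2.66,140+y/2.66),z)
im=cv2.imread("pics/top0.png")[:,:,::-1].copy();sm=cv2.imread("pics/side0.png")[:,:,::-1].copy()
c=np.array([f(*q,.01) for q in[(541,247),(545,123),(97,98),(89,222)]])
d=(c[2]+c[3]-c[0]-c[1]);m=c.mean(0);th=np.arctan2(-d[0],d[1])
p0=[m[0]+np.sin(th)*.016,m[1]-np.cos(th)*.016,th];print("jig0",np.round(p0,4))
pj,e,o=fit("top",im,JB,p0);print("jig top",np.round(pj,4),e,o)
print("jig side",np.round(fit("side",sm,JB,pj)[0],4))
t=np.array([f(*q,.052) for q in[(680,311),(640,175),(697,160),(735,297)]])
print("lid sides",np.linalg.norm(t-np.roll(t,1,0),axis=1))
d=t[0]+t[3]-t[1]-t[2];m=t.mean(0);th=np.arctan2(d[0],-d[1])
for mm in(0,.002):
    r=fit("top",im,lid(m=mm),[m[0],m[1],th],3);print("tub",mm,np.round(r[0],4),r[1:]);print(" side",np.round(fit("side",sm,lid(m=mm),r[0],3)[0],4))
# network checks
J=lambda P:proj("top",model(pj,[P]))[0];K=lambda P:proj("side",model(pj,[P]))[0]
for n,P in dict(fence=(0,.218,.01),rails=(0,.148,.01),stop=(0,.001,.011),pad=(0,.041,.041),near=(-.0205,-.06,.048)).items():print(n,np.round(J(P),1),np.round(K(P),1))
dt=f(457,178,.063);c_,s_=np.cos(pj[2]),np.sin(pj[2]);v=dt[:2]-pj[:2];print("dot jig",c_*v[0]+s_*v[1],-s_*v[0]+c_*v[1])
np.save("jig.npy",pj)
print("toolR",R.from_rotvec(bot.read_state()["tcp_rot"]).as_matrix().round(3).tolist())
E
```

```text
jig0 [ 0.591  -0.0324 -0.0601]
jig top [ 0.5921 -0.0299 -0.0599] 0.37509892711534937 0.95
jig side [ 0.5924 -0.0321 -0.059 ]
lid sides [0.05523247 0.13757883 0.05773204 0.13799503]
tub 0 [ 0.5278 -0.3761 -1.3089] (np.float64(0.20107260922431824), np.float64(1.0))
 side [ 0.5258 -0.3735 -1.3546]
tub 0.002 [ 0.5278 -0.376  -1.3478] (np.float64(0.963600748848278), np.float64(0.99375))
 side [ 0.5253 -0.3746 -1.3064]
fence [254.4 200.3] [292.5 262.6]
rails [279.9 201.7] [307.4 245.3]
stop [333.8 204.6] [333.4 214.9]
pad [318.9 203.4] [327.1 212.2]
near [356.8 213.2] [350.  194.1]
dot jig -0.001009348554377022 -0.12263347053994095
toolR [[0.962, 0.271, -0.0], [0.271, -0.962, 0.0], [-0.0, -0.0, -1.0]]
```

```bash
python3 - <<'E'
from fit import *
pj=np.array([.5923,-.031,-.0597]);np.save("jig.npy",pj);im=cv2.imread("pics/top0.png")
s=4.4;x0,y0=236,172;b=cv2.resize(im[y0:y0+70,x0:x0+181],None,fx=s,fy=s,interpolation=3)
def poly(P,col):
    uv=(proj("top",model(pj,P))-[x0,y0]+.5)*s;cv2.polylines(b,[np.round(uv).astype(int)],True,col,1)
rec=lambda xa,xb,ya,yb,z:[(xa/1e3,ya/1e3,z/1e3),(xb/1e3,ya/1e3,z/1e3),(xb/1e3,yb/1e3,z/1e3),(xa/1e3,yb/1e3,z/1e3)]
poly(JB,(0,0,255));poly(rec(-38,-34,83,213,20),(0,160,0));poly(rec(34,38,83,213,20),(0,160,0));poly(rec(-15,15,-159,-5,63),(255,0,0));poly(rec(-45,45,-5,1,76),(255,0,255));poly(rec(-22,22,-205,-185,70),(0,0,255));poly(rec(-50,50,218,222,76),(0,200,200));poly(rec(-20.5,20.5,-66,-54,48),(0,0,255))
cv2.imwrite("pics/ov.png",b)
E
```

```text
(no output)
```

View pics/ov.png

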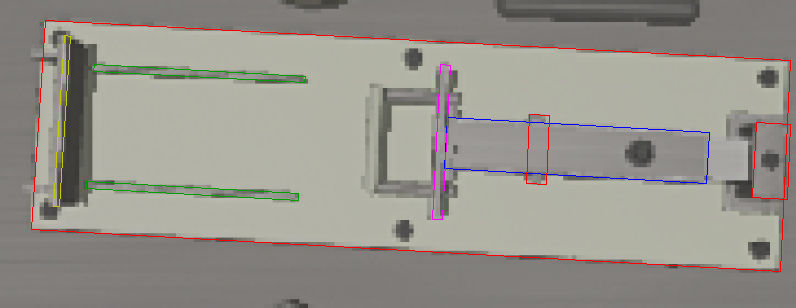

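The overlay matches the jig closely: board, rails, tube, buttons and block are all within about 1 px. Now the move to above the tub.

```bash
cat > to.py <<'E'
from h import *
import sys
def show(P,yaw):
    s=bot.read_state();M=R.from_rotvec(s["tcp_rot"]).as_matrix();y=np.arctan2(M[1,1],M[0,1])
    d=M.T@(np.array(P)-s["tool_pos"]);print("t%.2f"%s["time"],"tool delta mm",np.round(d*1e3,1),"turn",round(-((yaw-y+np.pi)%(2*np.pi)-np.pi),3),"tilt",np.round(M[:,2],3))
def jig(x,y,z):
    p=np.load("jig.npy");c,s=np.cos(p[2]),np.sin(p[2]);return [p[0]+c*x-s*y,p[1]+s*x+c*y,z]
a=sys.argv
if a[1]=="w":show([float(v) for v in a[2:5]],float(a[5]))
else:show(jig(*[float(v) for v in a[2:5]]),np.load("jig.npy")[2])
E
python3 to.py w .527 -.375 .12 -1.309
```

```text
t1.20 tool delta mm [ 405.5 -171.   111.3] turn 0.013 tilt [-0.  0. -1.]
```

```bash
python3 -m jog '{"dx":[0.015,0.015,0.015,0.015,0.015],"dy":[-0.053,-0.053,-0.053,-0.053,-0.053],"dz":[0,0,0,0,0],"turn":[0,0,0,0,0]}' 1.0
python3 -m jog '{"dx":[0.055,0.055,0.055,0.055,0.055],"dy":[0.0155,0.0155,0.0155,0.0155,0.0155],"dz":[0.018,0.018,0.018,0.018,0.018],"turn":[0,0,0,0,0]}'
python3 to.py w .527 -.375 .12 -1.309; python3 to.py w .527 -.375 .015 -1.309
```

```text
time: 1.82
tool_pos: [0.1833, -0.3726, 0.2313]
tcp_rot: [3.112, 0.43, 0.0]
wrist_force: [0.7, 0.4, 1.9]
width: 0.999
grip_force: 0.0
time: 2.45
tool_pos: [0.4712, -0.3741, 0.141]
tcp_rot: [3.111, 0.431, 0.001]
wrist_force: [-0.4, -0.6, 0.7]
width: 0.998
grip_force: 0.0
t2.45 tool delta mm [53.4 16.  21. ] turn 0.013 tilt [ 0.001 -0.001 -1.   ]
t2.45 tool delta mm [ 53.4  15.9 126. ] turn 0.013 tilt [ 0.001 -0.001 -1.   ]
```

```bash
python3 -m jog '{"dx":[0.0535,0,0,0,0],"dy":[0.016,0,0,0,0],"dz":[0.02,0.035,0.035,0.02,0.01],"turn":[0.013,0,0,0,0]}' 
python3 to.py w .527 -.375 .015 -1.309
python3 - <<'E'
from fit import *
im=save("top","a1");cv2.imwrite("pics/a1c.png",cv2.resize(im[190:270,420:520,::-1],None,fx=5,fy=5,interpolation=3))
E
```

```text
time: 3.08
tool_pos: [0.5244, -0.3748, 0.0201]
tcp_rot: [-3.114, -0.41, 0.002]
wrist_force: [0.3, 0.2, -0.5]
width: 1.003
grip_force: 0.0
t3.08 tool delta mm [2.5 0.8 5.1] turn -0.0 tilt [-0.001  0.001 -1.   ]
```

View pics/a1c.png

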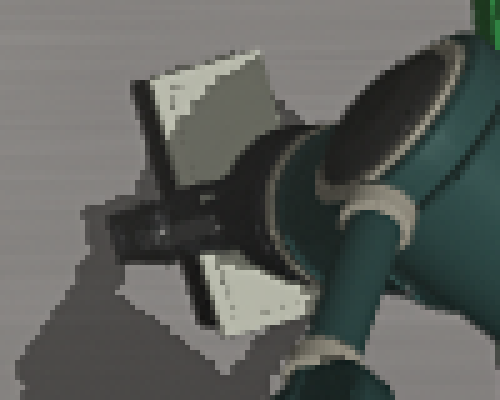

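The gripper straddles the middle of the tub, with the near finger visible at (160,225) in the crop. I'll lower slightly, close, and lift.

```bash
python3 -m jog '{"dx":[0.0025,0,0,0,0],"dy":[0.001,0,0,0,0],"dz":[0.005,0,0,0,0],"turn":[0,0,0,0,0]}' 0.0 40
python3 -m jog '{"dx":[0,0,0,0,0],"dy":[0,0,0,0,0],"dz":[0,0,-0.01,-0.02,-0.03],"turn":[0,0,0,0,0]}'
python3 to.py j 0 .1455 .13
```

```text
time: 3.75
tool_pos: [0.529, -0.3768, 0.0179]
tcp_rot: [3.112, 0.41, 0.004]
wrist_force: [2.4, -3.9, 4.7]
width: 0.695
grip_force: 44.6
time: 4.38
tool_pos: [0.5255, -0.3734, 0.075]
tcp_rot: [-3.11, -0.41, 0.007]
wrist_force: [0.7, -0.3, -3.8]
width: 0.696
grip_force: 44.5
t4.38 tool delta mm [ 199.  -451.8  -53.4] turn -1.249 tilt [-0.005  0.004 -1.   ]
```

```bash
python3 -m jog '{"dx":[0,0.022,0.022,0.022,0.022],"dy":[0,-0.05,-0.05,-0.05,-0.05],"dz":[-0.053,0,0,0,0],"turn":[0,0,0,0,0]}'
python3 -m jog '{"dx":[0.022,0.022,0.022,0.022,0.022],"dy":[-0.05,-0.05,-0.05,-0.05,-0.05],"dz":[0,0,0,0,0],"turn":[0,0,0,0,0]}'
python3 -m jog '{"dx":[0,0,0,0,0],"dy":[0,0,0,0,0],"dz":[0,0,0,0,0],"turn":[-0.178,-0.178,-0.178,-0.178,-0.178]}'
python3 -m jog '{"dx":[0,0,0,0],"dy":[0,0,0,0],"dz":[0,0,0,0],"turn":[-0.178,-0.178,0,0]}'
python3 to.py j 0 .1455 .13
python3 - <<'E'
from fit import *
im=save("top","a2");sm=save("side","a2s")
cv2.imwrite("pics/a2c.png",np.hstack([cv2.resize(im[150:250,220:320,::-1],None,fx=4,fy=4,interpolation=3),cv2.resize(sm[170:290,255:355,::-1],(400,480),interpolation=3)[:400]]))
E
```

```text
time: 5.0
tool_pos: [0.5598, -0.1572, 0.1295]
tcp_rot: [-3.114, -0.409, 0.002]
wrist_force: [0.8, 0.6, -4.1]
width: 0.697
grip_force: 45.0
time: 5.62
tool_pos: [0.6012, 0.1123, 0.1294]
tcp_rot: [-3.115, -0.41, 0.003]
wrist_force: [1.2, 0.3, -4.8]
width: 0.694
grip_force: 45.0
time: 6.25
tool_pos: [0.6009, 0.1106, 0.1292]
tcp_rot: [-2.629, -1.718, 0.004]
wrist_force: [-0.8, 0.1, -5.4]
width: 0.693
grip_force: 45.5
time: 6.75
tool_pos: [0.6018, 0.1105, 0.1292]
tcp_rot: [-2.293, -2.147, 0.001]
wrist_force: [-0.3, 0.2, -4.3]
width: 0.691
grip_force: 45.5
t6.75 tool delta mm [ 3.7 -1.  -0.7] turn -0.006 tilt [-0.001 -0.    -1.   ]
```

View pics/a2c.png

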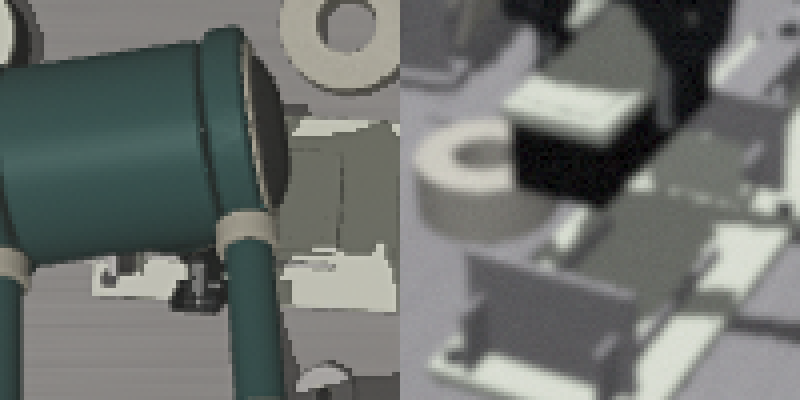

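```bash
python3 - <<'E'
from fit import *
s=bot.read_state();p0=np.array([*s["tool_pos"][:2],-.0597+.006])
sm=cv2.imread("pics/a2s.png")[:,:,::-1].copy()
h=s["tool_pos"][2]-.0179+.052
print("front corners crop px",((proj("side",model(p0,lid(h)[2:]))-[255,170]+.5)*4).round(1)+[400,0])
print(p0,[np.round(x,4) for x in fit("side",sm,lid(h),p0,3,[(2,3)])[:2]])
b=cv2.imread("pics/a2c.png")
E
```

```text
front corners crop px [[496.3 106.1]
 [602.6 132.4]]
[ 0.6020969   0.11047983 -0.0537    ] [array([-1.3674,  0.3567, -3.1879]), np.float64(nan)]
  return _methods._mean(a, axis=axis, dtype=dtype,
  ret = ret.dtype.type(ret / rcount)
```

```bash
python3 -m jog '{"dx":[0.0035,0,0,0,0],"dy":[-0.001,0,0,0,0],"dz":[0.02,0.025,0.025,0.012,0],"turn":[-0.006,0,0,0,0]}'
python3 to.py j 0 .1455 .028
python3 - <<'E'
from fit import *
sm=save("side","a3s")
cv2.imwrite("pics/a3c.png",cv2.resize(sm[195:285,255:375,::-1],None,fx=6,fy=6,interpolation=3))
E
```

```text
time: 7.48
tool_pos: [0.6002, 0.1139, 0.0453]
tcp_rot: [-2.282, -2.156, 0.005]
wrist_force: [0.2, 0.2, -3.7]
width: 0.691
grip_force: 45.5
t7.47 tool delta mm [ 0.4  0.9 17.3] turn 0.003 tilt [-0.004 -0.    -1.   ]
```

View pics/a3c.png

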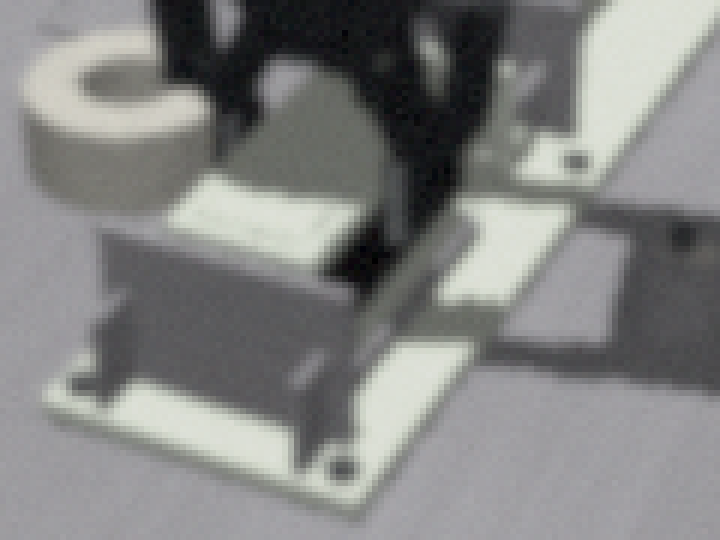

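The tub sits just above the rails: lid at (165–370,180–270), behind the fence, with the near rail clear at (420,270). Lowering gently.

```bash
python3 -m jog '{"dx":[0,0,0,0,0],"dy":[0.001,0,0,0,0],"dz":[0.005,0.004,0.003,0.002,0],"turn":[0.003,0,0,0,0]}'; python3 -m jog '{"dx":[0,0,0],"dy":[0,0,0],"dz":[0.001,0.001,0],"turn":[0,0,0]}'; python3 to.py j 0 .1455 .028
```

```text
time: 8.15
tool_pos: [0.6025, 0.1139, 0.0331]
tcp_rot: [-2.287, -2.154, 0.001]
wrist_force: [-0.6, 0.2, -3.5]
width: 0.694
grip_force: 45.6
time: 8.52
tool_pos: [0.6026, 0.1139, 0.0312]
tcp_rot: [-2.287, -2.154, 0.0]
wrist_force: [-0.0, -0.0, -4.2]
width: 0.692
grip_force: 45.6
t8.53 tool delta mm [ 0.2 -1.6  3.2] turn -0.0 tilt [-0. -0. -1.]
```

```bash
python3 -m jog '{"dx":[0,0,0],"dy":[-0.001,0,0],"dz":[0.001,0.001,0],"turn":[0,0,0]}';  python3 -m jog '{"dx":[0,0],"dy":[0,0],"dz":[0.001,0],"turn":[0,0]}';  python3 to.py j 0 .1455 .028
```

```text
time: 8.9
tool_pos: [0.6015, 0.114, 0.0292]
tcp_rot: [-2.287, -2.154, 0.0]
wrist_force: [-0.6, -0.3, -4.9]
width: 0.695
grip_force: 45.6
time: 9.15
tool_pos: [0.6016, 0.114, 0.0282]
tcp_rot: [-2.287, -2.154, 0.0]
wrist_force: [-0.1, -1.3, -4.2]
width: 0.693
grip_force: 45.6
t9.15 tool delta mm [ 0.2 -0.6  0.2] turn -0.0 tilt [-0. -0. -1.]
```

```bash
python3 -m jog '{"dx":[0,0],"dy":[0,0],"dz":[0.0007,0],"turn":[0,0]}';  python3 -m jog '{"dx":[0,0],"dy":[0,0],"dz":[0.0007,0],"turn":[0,0]}'
```

```text
time: 9.4
tool_pos: [0.6017, 0.114, 0.028]
tcp_rot: [2.287, 2.154, 0.0]
wrist_force: [-2.4, 0.5, -1.1]
width: 0.696
grip_force: 45.9
time: 9.65
tool_pos: [0.6017, 0.114, 0.028]
tcp_rot: [2.287, 2.154, 0.0]
wrist_force: [-4.3, -1.6, 4.3]
width: 0.696
grip_force: 46.4
```

```bash
python3 -m jog '{"dx":[0,0,0,0],"dy":[0,0,0,0],"dz":[0,0,0,0],"turn":[0,0,0,0]}' 1.0; python3 -m jog '{"dx":[0,0,0,-0.06,-0.06],"dy":[0,0,0,0,0],"dz":[-0.03,-0.06,-0.03,0,0],"turn":[0,0,0,0,0]}'; python3 -m jog '{"dx":[-0.06,-0.025,0],"dy":[0,0,0],"dz":[0,0,0],"turn":[0,0,0]}'
python3 to.py j 0 -.060 .027
python3 - <<'E'
from fit import *
pj=np.load("jig.npy")
sm=save("side","a4s");im=save("top","a4")
c=cv2.resize(im[165:245,230:350,::-1],None,fx=3.3,fy=3.3,interpolation=3);d=cv2.resize(sm[170:285,255:375,::-1],None,fx=3.3,fy=3.3,interpolation=3)
H=max(c.shape[0],d.shape[0]);pad=lambda a:cv2.copyMakeBorder(a,0,H-a.shape[0],0,0,0)
cv2.imwrite("pics/a4c.png",np.hstack([pad(c),pad(d)]))
E
```

```text
time: 10.15
tool_pos: [0.6018, 0.1141, 0.0269]
tcp_rot: [2.287, 2.154, 0.0]
wrist_force: [-0.4, -0.1, -0.2]
width: 1.004
grip_force: 0.0
time: 10.78
tool_pos: [0.5951, -0.0063, 0.148]
tcp_rot: [2.283, 2.155, 0.002]
wrist_force: [0.5, 0.1, -0.5]
width: 1.001
grip_force: 0.0
time: 11.15
tool_pos: [0.5892, -0.0926, 0.1469]
tcp_rot: [2.291, 2.15, 0.0]
wrist_force: [0.5, 0.6, -0.8]
width: 1.0
grip_force: 0.0
t11.15 tool delta mm [  1.7  -0.6 119.9] turn -0.004 tilt [ 0. -0. -1.]
```

View pics/a4c.png

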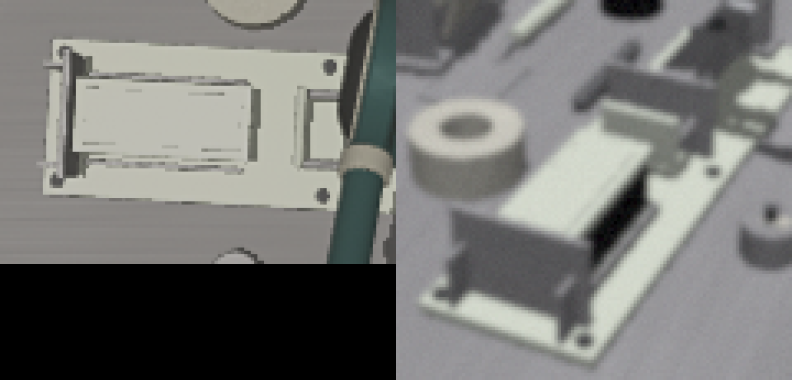

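The tub lies flat between the rails with its end close to the fence face. It spans crop x 75–250. Now lowering over the buttons.

```bash
python3 -m jog '{"dx":[0.0015,0,0,0,0],"dy":[-0.0005,0,0,0,0],"dz":[0.03,0.035,0.03,0.015,0.01],"turn":[-0.004,0,0,0,0]}'; python3 -m jog '{"dx":[0,0],"dy":[0,0],"dz":[0,0],"turn":[0,0]}' ; python3 to.py j 0 -.060 .027
```

```text
time: 11.88
tool_pos: [0.5891, -0.0881, 0.0264]
tcp_rot: [-2.281, -2.16, 0.0]
wrist_force: [-0.2, 0.1, 0.3]
width: 1.0
grip_force: 0.0
time: 12.12
tool_pos: [0.59, -0.0892, 0.0281]
tcp_rot: [2.281, 2.157, 0.002]
wrist_force: [-0.4, -0.3, 0.6]
width: 0.997
grip_force: 0.0
t12.12 tool delta mm [-1.8 -1.2  1.1] turn 0.004 tilt [ 0.002 -0.    -1.   ]
```

```bash
python3 -m jog '{"dx":[-0.003,0,0,0,0],"dy":[-0.001,0,0,0,0],"dz":[0.001,0,0,0,0],"turn":[0,0,0,0,0]}' 0.0 40; python3 -m jog '{"dx":[0,0,0],"dy":[0,0,0],"dz":[0,0,0],"turn":[0,0,0]}' ; python3 to.py j 0 -.060 .027
```

```text
time: 12.75
tool_pos: [0.5889, -0.0923, 0.027]
tcp_rot: [2.282, 2.157, 0.002]
wrist_force: [0.7, -1.0, 6.6]
width: 0.349
grip_force: 43.5
time: 13.12
tool_pos: [0.5888, -0.0923, 0.0269]
tcp_rot: [2.282, 2.157, 0.002]
wrist_force: [1.0, -0.7, 5.9]
width: 0.347
grip_force: 43.5
t13.12 tool delta mm [ 1.4 -0.2 -0.1] turn 0.003 tilt [ 0.002 -0.    -1.   ]
```

Both buttons are flush, with the opening at about 30 mm. Now a small slide to break the stop away.

```bash
python3 -m jog '{"dx":[0.001,0.001],"dy":[0,0],"dz":[0,0],"turn":[0,0]}'; python3 -m jog '{"dx":[0.001,0.001],"dy":[0,0],"dz":[0,0],"turn":[0,0]}';python3 -m jog '{"dx":[0.001,0.001],"dy":[0,0],"dz":[0,0],"turn":[0,0]}'; python3 to.py j 0 -.060 .027
```

```text
time: 13.38
tool_pos: [0.5889, -0.0919, 0.027]
tcp_rot: [2.28, 2.156, -0.001]
wrist_force: [-0.2, -8.4, 5.7]
width: 0.344
grip_force: 43.5
time: 13.62
tool_pos: [0.5891, -0.0901, 0.027]
tcp_rot: [2.28, 2.156, -0.001]
wrist_force: [-0.5, -8.5, 5.6]
width: 0.349
grip_force: 43.4
time: 13.88
tool_pos: [0.5891, -0.0884, 0.027]
tcp_rot: [2.28, 2.156, -0.001]
wrist_force: [-0.6, -10.8, 5.4]
width: 0.344
grip_force: 43.3
t13.88 tool delta mm [-2.5 -0.3 -0. ] turn 0.004 tilt [ 0.002 -0.003 -1.   ]
```

```bash
python3 -m jog '{"dx":[0.002,0.002],"dy":[0,0],"dz":[0,0],"turn":[0,0]}'; python3 -m jog '{"dx":[0.002,0.002],"dy":[0,0],"dz":[0,0],"turn":[0,0]}';python3 -m jog '{"dx":[0.002,0.002],"dy":[0,0],"dz":[0,0],"turn":[0,0]}'; python3 to.py j 0 -.060 .027
python3 - <<'E'
from fit import *
pj=np.load("jig.npy");im=save("side","a5s");o=cv2.imread("pics/a4s.png")[:,:,::-1]
# stop displacement: match plate+pad patch vs projected shifts
u0=proj("side",model(pj,[(-.045,.001,.06),(.045,.001,.076)])).mean(0)
for n in("pad_rest","stop"):
    print(n,[(np.round(r["pixel"],1),round(r["conf"],2)) for r in bot.spot_point("side",n)[:1]])
for d in range(0,30,4): print(d,proj("side",model(pj,[(0,.041+d/1e3,.041),(0,.001+d/1e3,.011)])).round(1).tolist())
E
```

```text
time: 14.12
tool_pos: [0.5893, -0.0863, 0.027]
tcp_rot: [2.278, 2.155, -0.004]
wrist_force: [0.7, -14.3, 4.7]
width: 0.348
grip_force: 42.4
time: 14.38
tool_pos: [0.5896, -0.0804, 0.027]
tcp_rot: [2.281, 2.155, -0.001]
wrist_force: [-0.6, -7.9, 4.6]
width: 0.346
grip_force: 42.5
time: 14.62
tool_pos: [0.5899, -0.076, 0.027]
tcp_rot: [2.281, 2.156, -0.0]
wrist_force: [0.6, -5.9, 5.1]
width: 0.348
grip_force: 42.6
t14.62 tool delta mm [-14.9  -0.3   0. ] turn 0.003 tilt [ 0.002 -0.003 -1.   ]
pad_rest [(array([214.5, 325.3]), 0.56)]
stop [(array([221. , 331.3]), 0.87)]
0 [[327.2, 212.0], [333.5, 214.6]]
4 [[326.6, 212.7], [332.8, 215.4]]
8 [[325.9, 213.5], [332.2, 216.1]]
12 [[325.2, 214.2], [331.6, 216.8]]
16 [[324.5, 215.0], [330.9, 217.6]]
20 [[323.8, 215.8], [330.3, 218.3]]
24 [[323.1, 216.6], [329.6, 219.1]]
28 [[322.4, 217.3], [329.0, 219.8]]
```

Force peaked at 14 N and then fell to 6 N, so the hole edges have ridden over the domes. I'll slide on to about 36 mm and check how far the stop moved.

```bash
python3 -m jog '{"dx":[0.004,0.004,0.004,0.004,0.003],"dy":[0,0,0,0,0],"dz":[0,0,0,0,0],"turn":[0,0,0,0,0]}'; python3 to.py j 0 -.060 .027
cat > disp.py <<'E'
from fit import *
import sys
pj=np.load("jig.npy");im=save("side",sys.argv[1]);o=cv2.imread("pics/a4s.png")[:,:,::-1]
g=lambda a:cv2.cvtColor(np.ascontiguousarray(a),cv2.COLOR_RGB2GRAY)
# plate's top/-x corner patch, -x part outside the pad
u=proj("side",model(pj,[(-.038,.001,.05)]))[0];x,y=np.round(u).astype(int)
t=cv2.resize(g(o)[y-11:y+10,x-7:x+8],None,fx=5,fy=5,interpolation=3)
S=cv2.resize(g(im)[y-25:y+45,x-40:x+25],None,fx=5,fy=5,interpolation=3)
r=cv2.matchTemplate(S,t,cv2.TM_CCOEFF_NORMED);_,v,_,l=cv2.minMaxLoc(r)
sh=np.array([l[0]/5-(40-7),l[1]/5-(25-11)])
D=np.arange(0,90,.5);q=np.array([proj("side",model(pj,[(-.038,.001+d/1e3,.05)]))[0]-u for d in D])
e=np.linalg.norm(q-sh,axis=1);print("corr",round(v,2),"shift px",sh,"stop moved mm",D[e.argmin()],"res",e.min().round(2))
E
python3 disp.py a6s
```

```text
time: 15.4
tool_pos: [0.591, -0.0572, 0.027]
tcp_rot: [2.28, 2.156, -0.001]
wrist_force: [-0.5, -10.8, 4.3]
width: 0.346
grip_force: 42.4
t15.40 tool delta mm [-33.7  -0.4   0.1] turn 0.004 tilt [ 0.002 -0.003 -1.   ]
corr 0.92 shift px [-6.  7.] stop moved mm 38.5 res 0.13
```

```bash
python3 -m jog '{"dx":[0,0.001,0.001,0.001],"dy":[0,0,0,0],"dz":[0,0,0,0],"turn":[0,0,0,0]}' - 28; python3 -m jog '{"dx":[0.001,0],"dy":[0,0],"dz":[0,0],"turn":[0,0]}'
```

```text
time: 15.95
tool_pos: [0.5912, -0.0546, 0.027]
tcp_rot: [2.28, 2.155, -0.001]
wrist_force: [0.3, -9.8, 5.2]
width: 0.344
grip_force: 42.4
time: 16.2
tool_pos: [0.5913, -0.0533, 0.027]
tcp_rot: [2.28, 2.156, -0.001]
wrist_force: [0.4, -8.3, 5.4]
width: 0.344
grip_force: 42.4
```

```bash
python3 -m jog '{"dx":[0.001,0.001],"dy":[0,0],"dz":[0,0],"turn":[0,0]}';  python3 disp.py b1
```

```text
time: 16.45
tool_pos: [0.5914, -0.0518, 0.027]
tcp_rot: [2.28, 2.155, -0.001]
wrist_force: [0.4, -9.9, 4.1]
width: 0.347
grip_force: 42.4
corr 0.92 shift px [-6.  8.] stop moved mm 41.5 res 0.53
```

```bash
python3 -m jog '{"dx":[0.001,0.001],"dy":[0,0],"dz":[0,0],"turn":[0,0]}' 0.0 25
```

```text
time: 16.75
tool_pos: [0.5915, -0.0499, 0.027]
tcp_rot: [2.28, 2.155, -0.001]
wrist_force: [0.8, -10.4, 5.3]
width: 0.347
grip_force: 42.4
```

```bash
python3 -m jog '{"dx":[0.001,0.001],"dy":[0,0],"dz":[0,0],"turn":[0,0]}'
```

```text
time: 17.0
tool_pos: [0.5916, -0.0479, 0.027]
tcp_rot: [2.28, 2.155, -0.001]
wrist_force: [0.6, -11.0, 5.1]
width: 0.345
grip_force: 42.4
```

```bash
python3 -m jog '{"dx":[0.001,0.001],"dy":[0,0],"dz":[0,0],"turn":[0,0]}'
```

```text
time: 17.25
tool_pos: [0.5917, -0.046, 0.027]
tcp_rot: [2.28, 2.155, -0.002]
wrist_force: [0.3, -11.8, 5.3]
width: 0.343
grip_force: 42.4
```

```bash
python3 -m jog '{"dx":[0.001,0.001],"dy":[0,0],"dz":[0,0],"turn":[0,0]}'
```

```text
time: 17.5
tool_pos: [0.5918, -0.044, 0.027]
tcp_rot: [2.28, 2.155, -0.002]
wrist_force: [0.6, -10.9, 5.9]
width: 0.349
grip_force: 42.4
```

```bash
python3 -m jog '{"dx":[0.001,0.001],"dy":[0,0],"dz":[0,0],"turn":[0,0]}'
```

```text
time: 17.75
tool_pos: [0.592, -0.0421, 0.027]
tcp_rot: [2.28, 2.155, -0.002]
wrist_force: [0.8, -10.9, 4.4]
width: 0.343
grip_force: 42.4
```

```bash
python3 -m jog '{"dx":[0.001,0.001],"dy":[0,0],"dz":[0,0],"turn":[0,0]}'
```

```text
time: 18.0
tool_pos: [0.5921, -0.0401, 0.027]
tcp_rot: [2.28, 2.155, -0.002]
wrist_force: [0.1, -11.2, 5.5]
width: 0.346
grip_force: 42.4
```

```bash
python3 -m jog '{"dx":[0.001,0.001],"dy":[0,0],"dz":[0,0],"turn":[0,0]}'
```

```text
time: 18.25
tool_pos: [0.5922, -0.0377, 0.0269]
tcp_rot: [2.28, 2.155, -0.001]
wrist_force: [-0.3, -9.5, 5.0]
width: 0.346
grip_force: 42.3
```

```bash
python3 -m jog '{"dx":[0.001,0.001],"dy":[0,0],"dz":[0,0],"turn":[0,0]}'
```

```text
time: 18.5
tool_pos: [0.5924, -0.0345, 0.027]
tcp_rot: [2.282, 2.156, 0.001]
wrist_force: [1.1, -1.4, 4.7]
width: 0.345
grip_force: 42.3
```

The force dropped to 1.4 N and the tube jumped ahead, so the buttons look to have popped. I'll hold still and check.

```bash
python3 -m jog '{"dx":[0,0],"dy":[0,0],"dz":[0,0],"turn":[0,0]}'; python3 disp.py b2
```

```text
time: 18.75
tool_pos: [0.5925, -0.0334, 0.027]
tcp_rot: [2.282, 2.156, 0.003]
wrist_force: [1.7, -0.8, 4.9]
width: 0.345
grip_force: 42.5
corr 0.87 shift px [-8. 12.] stop moved mm 58.5 res 1.56
```

```bash
python3 -m jog '{"dx":[0.0005,0],"dy":[0,0],"dz":[0,0],"turn":[0,0]}'
```

```text
time: 19.05
tool_pos: [0.5925, -0.0333, 0.027]
tcp_rot: [2.281, 2.156, 0.002]
wrist_force: [1.3, -4.2, 4.8]
width: 0.343
grip_force: 42.3
```

Locked: the force rises with almost no motion. Releasing, then looking.

```bash
python3 -m jog '{"dx":[0,0,0,0,0],"dy":[0,0,0,0,0],"dz":[0,0,0,0,0],"turn":[0,0,0,0,0]}' 1.0; python3 -m jog '{"dx":[0,0,0,0,0],"dy":[0,0,0,0,0],"dz":[-0.02,-0.05,-0.05,-0.05,0],"turn":[0,0,0,0,0]}'; python3 -m jog '{"dx":[-0.06,-0.06,-0.06,-0.06,-0.06],"dy":[0,0,0,0,0],"dz":[0,0,0,0,0],"turn":[0,0,0,0,0]}'
python3 disp.py b3; python3 - <<'E'
from fit import *
sm=cv2.imread("pics/b3.png");im=save("top","b3t")[:,:,::-1]
a=cv2.resize(im[170:240,236:421],None,fx=4.3,fy=4.3,interpolation=3)
b=cv2.resize(sm[165:245,265:450],None,fx=4.3,fy=4.3,interpolation=3)
cv2.imwrite("pics/b3c.png",np.vstack([a,b])[:600])
E
```

```text
time: 19.68
tool_pos: [0.591, -0.0325, 0.0258]
tcp_rot: [-2.283, -2.158, 0.0]
wrist_force: [0.2, -0.9, 1.1]
width: 0.997
grip_force: 0.0
time: 20.3
tool_pos: [0.5953, -0.033, 0.2039]
tcp_rot: [2.276, 2.152, 0.013]
wrist_force: [0.1, -0.4, -0.4]
width: 1.002
grip_force: 0.0
time: 20.92
tool_pos: [0.5737, -0.3338, 0.1959]
tcp_rot: [-2.282, -2.158, -0.0]
wrist_force: [1.2, 1.2, 0.5]
width: 1.001
grip_force: 0.0
corr 0.7 shift px [-6. -2.] stop moved mm 10.0 res 5.89
```

View pics/b3c.png

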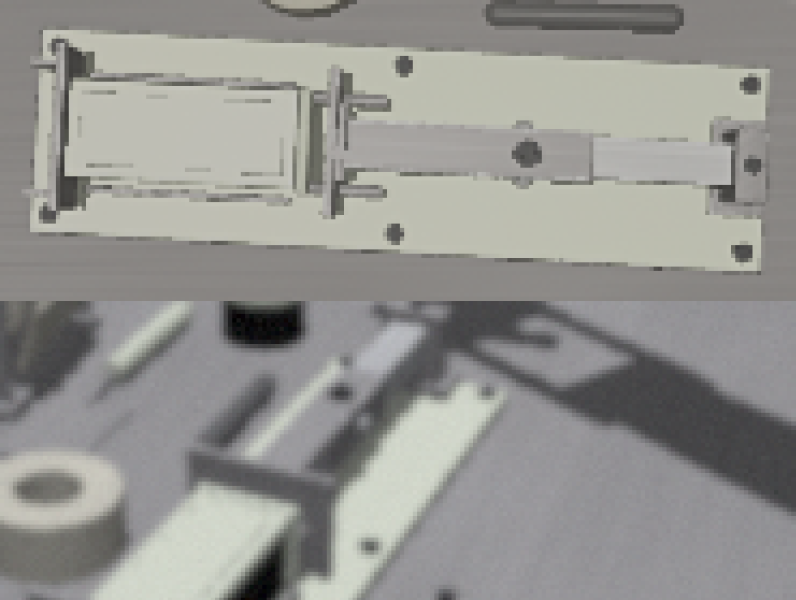

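Both buttons stand out of the tube sides again, at (523,125) and (523,182). The stop plate is at x~333 with its pad on the tub, and the tub is home against the fence at x~68. The stop held after release and the arm is clear.

```bash
python3 -m jog '{"dx":[0,0,0],"dy":[0,0,0],"dz":[0,0,0],"turn":[0,0,0]}'; python3 -c "
from workcell import bot
print(bot.finish_job())"
```

```text
time: 21.4
tool_pos: [0.5746, -0.3306, 0.196]
tcp_rot: [-2.281, -2.16, -0.0]
wrist_force: [-0.4, 0.0, 0.2]
width: 0.996
grip_force: 0.0
the job is handed in; nothing more can be done
None
```

The tub is flat between the rails and held against the fence by the stop's pad, both buttons are out through the next holes, and I handed the job in at 21.4 s with the arm clear (no verdict was returned).

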